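Slide the probe carrier under the test hood

ROBOT

A 6-joint arm with a two-finger parallel gripper is mounted at the origin on the work surface. World frame = base frame: x ahead of the robot, y to its left, z up, the work surface at z = 0. Lengths are in mm, angles in rad, forces in N, time in s.
With the tool pointing down it reaches from about 275 to 750 mm from the base axis. Payload 10.2 kg.
Tool frame: the origin (TCP) lies at the very end of the fingers, on their centre line; the grasp point (between the pads) lies 19 mm behind it; x points along the fingers, z is the direction in which the jaws open and shut, and the axes are right-handed (so a half turn about x gives the same grasp; the last joint's range is limited). The gripper opens to 85 mm and grips with 20 to 120 N. Pads are 22 mm wide; open, the fingers measure 114 mm over their backs; the gripper's body (76 mm by 85 mm) begins 54 mm behind the grasp point. The pads swing forward as they close: fully open they stand 13 mm farther back than shut.
Start: joints at [-1.501, 0.313, 1.498, -0, 1.331, -0.223], TCP at [151.52, -502.666, 231.294] pointing down, gripper open.
Joint ranges: [-2.94, 2.94], [-0.97, 2.17], [0.19, 2.56], [-1.23, 4.37], [0.02, 3.11], [-2.88, 2.88]. Speed limits (rad/s): [2.39, 2.39, 3.01, 3.14, 3.14, 3.14].

INTERFACE

Orientations are given as a unit quaternion [w, x, y, z].
In Python, from rig import sense, vision, job gives the robot as it stands. The module is installed in compiled form; this text tells all that it offers.
- The arm moves only by the shell command python3 -m pendant 'ROWS' [FORCE]. ROWS is JSON, a list of rows, each a list of 7 numbers: the turn, a rotation vector about the tool's x, y, z in rad, then the shift along the tool's x, y, z in cm, then the opening, from 0 (shut) to 1 (fully open). A call has exactly 5 rows; each row is the pose to reach, as a shift and turn from the pose commanded when the call began, along the tool's axes at that moment; what a row does not reach only later rows make up. A row lasts 1/8 s, in which the tool goes at most 62.5 mm and 10.7 degrees, less where a joint would pass 70% of its speed; a pose out of reach is approached as far as the arm can. A call with a gripper value outside its range is refused whole. The fingers move at their own pace and stop on an object; FORCE is the grip in N (left out, the last holds). Time passes only in rows, so rows that repeat a pose let the fingers close, or fill a call up. It gives the time, the measured TCP pose, the force and the opening at its end, in the units of the state.
- sense(): the state, without advancing time (a new reading comes with each control period).
- vision.capture(name): name is "side" or "top" or "wrist"; returns the picture (384x512x3 uint8, red, green, blue); there is no depth.
- vision.calibration(name): a dict with "K" (3x3 intrinsics, pixels), "extrinsics" (4x4, takes a point from camera to world coordinates). Camera axes: x right, y up, looking along -z (the intrinsics and any distortion apply to the point x, -y, -z); pixel columns grow to the right and rows downward; lengths in mm; the calibration is good to about 2 mm. A picture is of the moment at which its call begins: read the wrist's pose just before it. calibration takes no time and is no camera call; for the wrist camera it gives the pose at the moment of the call.
- job.finish_job(): hands the job in, once; it reports no verdict.
The state is a dict: "time_s": time; "joints": joint angles; "dq": joint speeds; "tau": joint torques, N m; "eef_pos": TCP position; "ee_rot": TCP orientation; "force": force on the tool from outside, world axes, zero at the start; "wrist_torque": the same for the moment, N m; "grip_width": opening from 0.0 (shut) to 1.0 (fully open).
Only numpy, scipy, OpenCV 4.12 (cv2) and the standard library are available. Lean on these libraries where they do the work, as an engineer would, in place of code of your own. Each camera call takes 0.05 s, during which the arm holds its last target.

TASK

Take the carrier that has the long round probe lying on it, set it down in the open run of the test station and slide it along the run, under the hood, until it sits fully home against the stop at the far end, then let go. Leave the empty carrier and the carrier with the black block where they stand.

Things in the scene. Friction and masses are not known exactly. Their poses are not given: they have to be found in the camera images.
- probe_carrier: Loose white carrier, about 0.35 kg: base 90 (x) by 60 (y) by 15 mm high; in its middle an upright grey grip bar, 30 (x) by 14 mm (y), up to 130 mm high. A round steel probe with black rear end (17 mm thick, 82 long) lies along x on the base, on the bar's +y side, up to 33 mm high. Origin: centre of underside; z up. Stands on the table, x within 40 degrees of world +x.
- empty_carrier: Loose carrier, base and grip bar exactly like the probe carrier's, origin and axes too. It carries nothing. Leave it alone.
- block_carrier: Loose carrier, base and grip bar exactly like the probe carrier's, origin and axes too. It carries a short black block with a small steel cube on top, 47 mm high, on the bar's +y side. Leave it alone.
- station: Fixed, 260 (x) by 100 mm (y). Origin: centre of underside. Slide along its +x, within 20 deg of world +x. Floor 6 mm high; channel 84 mm wide. x -130 to 0: open run, walls 24 high. x 0 to 130: grey hood, 68 high, roof underside 62, with a 44 mm slot along the middle for the grip bar. Stop face at x = 122: carrier home has its centre at x = 77. Black reader box outside +y wall to y = 85, 56 high.
Not all that is in view belongs to the job. What is shaped like the probe_carrier but red is not meant.

How it is judged:
By the outcome, as a careful person would: the job done as asked, in the order asked, and still so for the second after the job is handed in, with the robot touching nothing.
It also fails if it takes over 43 s, if anything falls off the work surface, if the arm or the gripper's body presses on something with over 40 N, if the wrist force passes 120 N, or if a joint passes its speed limit or range.

## Working session

There is one attempt and no reset: what is moved stays moved. The work goes in short steps, Python scripts to look and compute and a shell command to move; the robot and the scene stay as the last step left them, time stands still between calls to the robot, and variables do not carry over. Pictures are saved under pics/ and viewed, and the job is handed in when it is done.

```bash
mkdir -p pics; cat > h.py <<'E'
import numpy as np,cv2
from rig import sense,vision,job
def ray(name,uv,z,cal=None):
    c=cal or vision.calibration(name);K=np.array(c["K"]);T=np.array(c["extrinsics"])
    d=c.get("dist",c.get("distortion"))
    p=cv2.undistortPoints(np.array([[uv]],float),K,None if d is None else np.array(d,float))[0,0]
    v=T[:3,:3]@np.array([p[0],-p[1],-1]);o=T[:3,3]
    return o+v*(z-o[2])/v[2]
def proj(name,P,cal=None):
    c=cal or vision.calibration(name);K=np.array(c["K"]);T=np.array(c["extrinsics"])
    q=T[:3,:3].T@(np.array(P)-T[:3,3]);q=q*[1,-1,-1];d=c.get("dist",c.get("distortion"))
    return cv2.projectPoints(q.reshape(1,3),np.zeros(3),np.zeros(3),K,None if d is None else np.array(d,float))[0].ravel()
def save(name,fn):
    im=vision.capture(name);cv2.imwrite("pics/"+fn,im[:,:,::-1]);return im
E
python3 - <<'E'
from h import *
s=sense();print({k:np.round(v,3).tolist() for k,v in s.items()})
for n in("side","top","wrist"):
    save(n,n+"0.png");c=vision.calibration(n);print(n,c.keys(),np.round(c["K"],1).tolist(),np.round(c["extrinsics"],3).tolist(),{k:v for k,v in c.items() if k not in("K","extrinsics")})
E
```

```text
{'time_s': 0.0, 'joints': [-1.501, 0.313, 1.498, -0.0, 1.331, -0.223], 'dq': [-0.001, -0.001, 0.0, 0.001, 0.0, 0.0], 'tau': [-0.001, -41.226, -25.974, -0.0, 0.004, 0.0], 'eef_pos': [151.51, -502.398, 230.719], 'ee_rot': [0.567, 0.422, 0.568, -0.421], 'force': [-0.015, 0.304, 0.0], 'wrist_torque': [-0.046, 0.031, 0.012], 'grip_width': 1.001}
side dict_keys(['K', 'extrinsics']) [[490.1, 0.0, 252.8], [0.0, 490.1, 198.6], [0.0, 0.0, 1.0]] [[0.985, 0.138, -0.099, 423.128], [-0.17, 0.75, -0.639, -777.134], [-0.014, 0.647, 0.763, 816.71], [0.0, 0.0, 0.0, 1.0]] {}
top dict_keys(['K', 'extrinsics']) [[404.9, 0.0, 256.5], [0.0, 404.9, 198.0], [0.0, 0.0, 1.0]] [[0.013, 0.999, -0.051, 484.943], [-1.0, 0.013, -0.008, -117.565], [-0.007, 0.051, 0.999, 852.086], [0.0, 0.0, 0.0, 1.0]] {}
wrist dict_keys(['K', 'extrinsics']) [[301.4, 0.0, 254.6], [0.0, 301.4, 189.5], [0.0, 0.0, 1.0]] [[0.29, 0.922, 0.255, 215.6], [-0.957, 0.28, 0.076, -483.307], [-0.001, -0.266, 0.964, 374.031], [0.0, 0.0, 0.0, 1.0]] {}
```

View pics/top0.png

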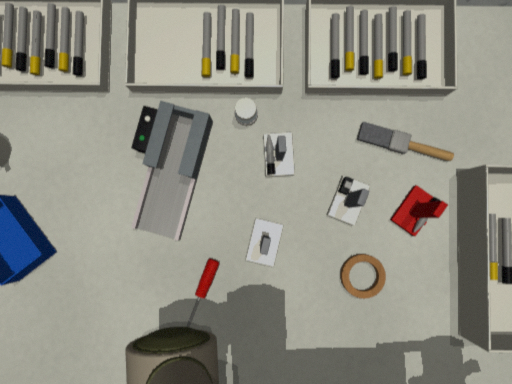

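View pics/side0.png

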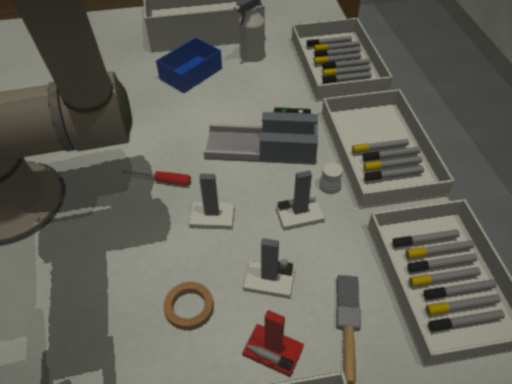

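View pics/wrist0.png

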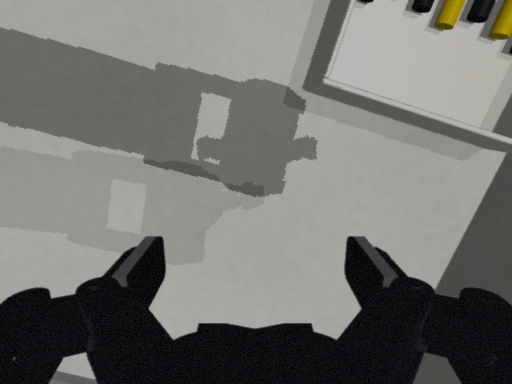

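```bash
python3 - <<'E'
import cv2
a=cv2.imread("pics/top0.png")
cv2.imwrite("pics/c1.png",cv2.resize(a[115:215,240:390],None,fx=5,fy=5,interpolation=cv2.INTER_CUBIC))
cv2.imwrite("pics/c2.png",cv2.resize(a[95:245,125:225],None,fx=4,fy=4,interpolation=cv2.INTER_CUBIC))
E
```

```text
(no output)
```

View pics/c1.png

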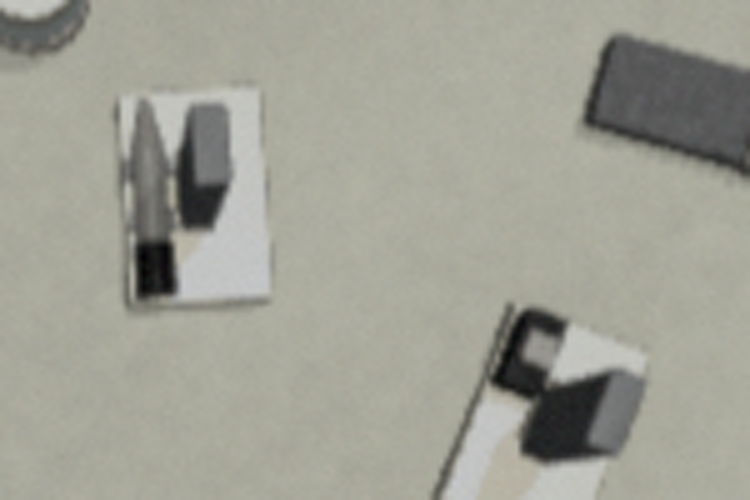

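View pics/c2.png

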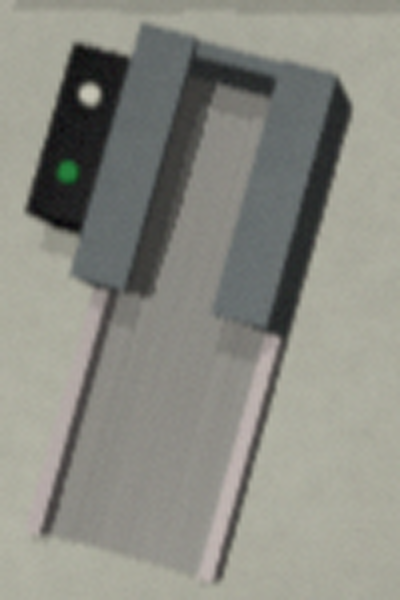

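```bash
python3 - <<'E'
from h import *
c=vision.calibration("top")
f=lambda X,s,o:[(X[0]+.5)/s-.5+o[0],(X[1]+.5)/s-.5+o[1]]
def go(pts,loc,s,o,label):
    P=np.array([ray("top",f(p[:2],s,o),p[2],c)[:2] for p in pts]);L=np.array(loc,float)
    a=P-P.mean(0);b=L-L.mean(0)
    th=np.arctan2((b[:,0]*a[:,1]-b[:,1]*a[:,0]).sum(),(b*a).sum())
    R=np.array([[np.cos(th),-np.sin(th)],[np.sin(th),np.cos(th)]]);t=P.mean(0)-R@L.mean(0)
    print(label,t.round(1),np.degrees(th).round(2),"res",(P-(L@R.T+t)).round(1).tolist())
o=(240,115)
go([(120,97,15),(260,87,15),(270,298,15),(130,307,15)],[(45,30),(45,-30),(-45,-30),(-45,30)],5,o,"base")
go([(190,103,130),(229,104,130),(228,184,130),(195,184,130)],[(15,7),(15,-7),(-15,-7),(-15,7)],5,o,"bar")
o=(125,95)
go([(143,23,68),(338,75,68),(72,277,68),(270,333,68),(37,535,24),(213,581,24)],[(130,50),(130,-50),(0,50),(0,-50),(-130,50),(-130,-50)],4,o,"station")
E
```

```text
base [ 619.8 -156. ] 3.71 res [[-1.3, -1.1], [-0.3, 0.4], [1.1, 1.3], [0.5, -0.6]]
bar [ 620.6 -156.1] 1.64 res [[-0.1, 0.1], [-0.7, 0.1], [0.3, 1.0], [0.5, -1.2]]
station [576.1  62.5] -13.86 res [[0.3, -0.1], [-0.5, 0.6], [0.5, 0.3], [-1.7, 0.1], [-0.2, -3.7], [1.6, 2.7]]
```

The probe carrier is at top (279,155): a long tapered round probe with a black rear lies beside its bar. The other carriers are the empty one (265,242), the block one (349,200) and the red decoy (418,210). The enlarged crop confirms this. It sits at about (620,-156) with a yaw of 3°, and the station is at (576,62), yaw -14°.

```bash
cat >> h.py <<'E'
from scipy.spatial.transform import Rotation as R_
def plan(pos,yaw,flip=None):
    s=sense();q=s["ee_rot"];R=R_.from_quat([q[1],q[2],q[3],q[0]]);M=R.as_matrix()
    y=np.radians(yaw);best=None
    for sg in(1,-1):
        z=sg*np.array([-np.sin(y),np.cos(y),0]);x=np.array([0,0,-1.]);T=np.stack([x,np.cross(z,x),z],1)
        rv=R_.from_matrix(M.T@T).as_rotvec()
        if best is None or np.linalg.norm(rv)<np.linalg.norm(best): best=rv
    sh=M.T@(np.array(pos)-s["eef_pos"])/10
    print("turn",best.round(4).tolist(),"shift cm",sh.round(2).tolist(),"| tcp",np.round(s["eef_pos"],1),"F",np.round(s["force"],1),"g",round(s["grip_width"],3),"t",round(s["time_s"],2),"j6",round(s["joints"][5],2))
    print("axes x,y,z",M.round(2).T.tolist())
E
python3 -c "
from h import *
plan([620,-156,230],2.7)"
```

```text
turn [0.2457, -0.001, -0.0001] shift cm [0.12, 54.86, -19.65] | tcp [ 151.5 -502.5  230.9] F [ 1.4 -0.6  0.2] g 1.006 t 0.15 j6 -0.22
axes x,y,z [[-0.0, 0.0, -1.0], [0.96, 0.29, 0.0], [0.29, -0.96, -0.0]]
```

```bash
python3 -m pendant '[[0.05,0,0,0,5.5,-2,1],[0.1,0,0,0,11,-4,1],[0.15,0,0,0,16.5,-6,1],[0.2,0,0,0,22,-8,1],[0.246,0,0,0,27.5,-10,1]]' 40; python3 -c "
from h import *
plan([600,-156,230],2.7)"
```

```text
time_s: 0.78
eef_pos: [387.2, -326.1, 231.2]
ee_rot: [0.511, 0.489, 0.511, -0.489]
force: [-0.1, 0.2, 0.8]
grip_width: 1.001
turn [-0.002, -0.0001, 0.0] shift cm [0.12, 22.02, -16.04] | tcp [ 387.2 -326.1  231.2] F [-0.1  0.2  0.8] g 1.001 t 0.78 j6 0.59
axes x,y,z [[-0.0, 0.0, -1.0], [1.0, 0.05, -0.0], [0.05, -1.0, -0.0]]
```

```bash
python3 -m pendant '[[0,0,0,0,3.8,-3.2,1],[0,0,0,0,7.6,-6.4,1],[0,0,0,0,11.4,-9.6,1],[0,0,0,0,15.2,-12.8,1],[0,0,0,0,18.5,-16,1]]'; python3 -c "
from h import *
save('wrist','w1.png')
import json
c=vision.calibration('wrist');json.dump({k:np.array(v).tolist() for k,v in c.items()},open('w1.json','w'))
plan([620,-156,230],2.7)"
```

```text
time_s: 1.4
eef_pos: [564.3, -157.7, 231.0]
ee_rot: [0.511, 0.488, 0.512, -0.488]
force: [1.0, -1.5, -0.8]
grip_width: 1.003
turn [0.0032, -0.002, -0.0009] shift cm [0.08, 5.32, 0.48] | tcp [ 566.7 -153.8  230.8] F [ 1.6  4.3 -0.4] g 1.003 t 1.45 j6 1.05
axes x,y,z [[0.0, 0.0, -1.0], [1.0, 0.05, 0.0], [0.05, -1.0, -0.0]]
```

View pics/w1.png

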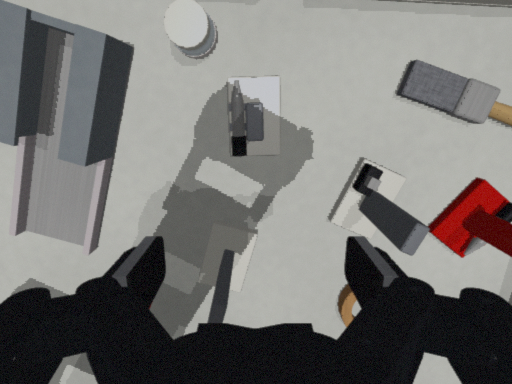

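```bash
python3 - <<'E'
import cv2
a=cv2.imread("pics/w1.png")
cv2.imwrite("pics/c3.png",cv2.resize(a[60:170,200:310],None,fx=5,fy=5,interpolation=cv2.INTER_CUBIC))
E
```

```text
(no output)
```

View pics/c3.png

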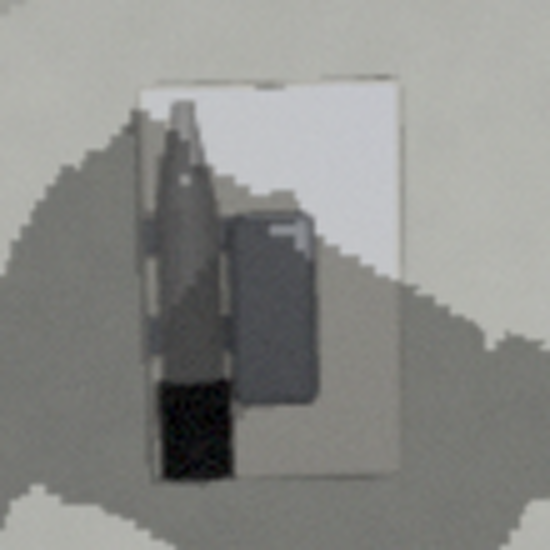

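```bash
python3 - <<'E'
from h import *
import json
c=json.load(open('w1.json'))
def go(pts,loc,label):
    P=np.array([ray("wrist",[(p[0]+.5)/5-.5+200,(p[1]+.5)/5-.5+60],p[2],c)[:2] for p in pts]);L=np.array(loc,float)
    a=P-P.mean(0);b=L-L.mean(0)
    th=np.arctan2((b[:,0]*a[:,1]-b[:,1]*a[:,0]).sum(),(b*a).sum())
    R=np.array([[np.cos(th),-np.sin(th)],[np.sin(th),np.cos(th)]]);t=P.mean(0)-R@L.mean(0)
    print(label,t.round(1),np.degrees(th).round(2),(P-(L@R.T+t)).round(1).tolist())
go([(139,88,15),(398,77,15),(398,470,15),(152,480,15)],[(45,30),(45,-30),(-45,-30),(-45,30)],"base")
go([(228,213,130),(313,211,130),(317,403,130),(236,404,130)],[(15,7),(15,-7),(-15,-7),(-15,7)],"bar")
plan([620,-156,115],3.5)
E
```

```text
base [ 621.9 -149.9] 4.31 [[-1.2, -1.4], [-0.4, 0.6], [1.3, 1.0], [0.3, -0.2]]
bar [ 621.9 -150.7] 4.63 [[-0.1, -0.4], [-0.3, 0.4], [0.1, 0.5], [0.4, -0.5]]
turn [-0.0108, -0.002, -0.0009] shift cm [11.58, 5.31, 0.51] | tcp [ 566.7 -153.8  230.8] F [ 1.6  4.3 -0.4] g 1.003 t 1.45 j6 1.05
axes x,y,z [[0.0, 0.0, -1.0], [1.0, 0.05, 0.0], [0.05, -1.0, -0.0]]
```

```bash
python3 -m pendant '[[-0.01,0,0,0,2.6,0.2,1],[-0.02,0,0,0,5.3,0.4,1],[-0.02,0,0,2,5.3,0.4,1],[-0.02,0,0,5,5.3,0.4,1],[-0.02,0,0,7,5.3,0.4,1]]' 40; python3 -m pendant '[[0,0,0,0,0,0,1],[0,0,0,0,0,0,1],[0,0,0,0,0,0,1],[0,0,0,0,0,0,1],[0,0,0,0,0,0,1]]'; python3 -c "
from h import *
save('wrist','w2.png');save('side','s2.png')
import json
c=vision.calibration('wrist');json.dump({k:np.array(v).tolist() for k,v in c.items()},open('w2.json','w'))
plan([620,-155,78],4)"
```

```text
time_s: 2.08
eef_pos: [615.9, -160.4, 159.4]
ee_rot: [0.516, 0.483, 0.517, -0.483]
force: [0.3, -0.1, -0.5]
grip_width: 1.0
time_s: 2.7
eef_pos: [616.4, -160.6, 161.6]
ee_rot: [0.517, 0.483, 0.516, -0.483]
force: [-1.5, 0.5, 0.1]
grip_width: 1.004
turn [-0.003, 0.0001, -0.0002] shift cm [8.34, 0.39, -0.53] | tcp [ 616.4 -160.6  161.4] F [-0.1 -0.4 -0. ] g 0.995 t 2.8 j6 1.07
axes x,y,z [[0.0, -0.0, -1.0], [1.0, 0.07, 0.0], [0.07, -1.0, 0.0]]
```

View pics/w2.png

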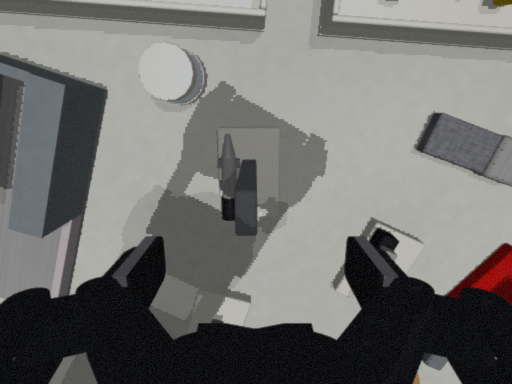

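View pics/s2.png

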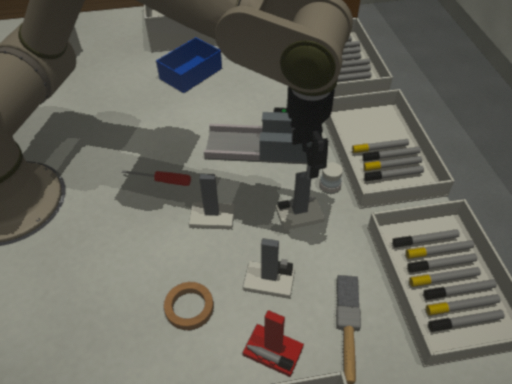

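```bash
python3 - <<'E'
from h import *
import json
c=json.load(open('w2.json'))
A=ray("wrist",(217,128),15,c);B=ray("wrist",(279,127.5),15,c)
print(A,B); 
for y in(0,2,4): 
  th=np.radians(y);print((A+B)[:2]/2-45*np.array([np.cos(th),np.sin(th)]), np.degrees(np.arctan2(*(A-B)[:2])))
print([ (ray("wrist",p,130,c)).round(1).tolist() for p in((235,235),(257,235))])
a=cv2.imread("pics/w2.png")
cv2.imwrite("pics/c4.png",cv2.resize(a[110:250,190:300],None,fx=4,fy=4,interpolation=cv2.INTER_CUBIC))
E
```

```text
[ 660.99959292 -122.12755031   15.        ] [ 665.43216722 -180.44168064   15.        ]
[ 618.21588007 -151.28461548] -4.3468085717229075
[ 618.24329285 -152.85509283] -4.3468085717229075
[ 618.32549781 -154.4236568 ] -4.3468085717229075
[[604.7, -149.2, 130.0], [605.6, -163.0, 130.0]]
```

View pics/c4.png

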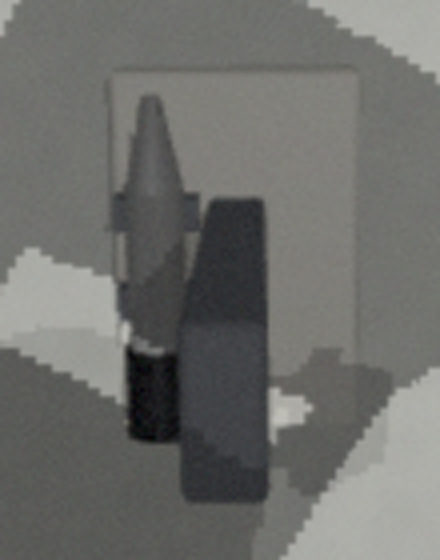

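```bash
python3 -m pendant '[[-0.005,0,0,0,0.3,-0.55,1],[-0.005,0,0,2,0.3,-0.55,1],[-0.005,0,0,5,0.3,-0.55,1],[-0.005,0,0,7,0.3,-0.55,1],[-0.005,0,0,8.4,0.3,-0.55,1]]' 60; python3 -m pendant '[[0,0,0,0,0,0,1],[0,0,0,0,0,0,0],[0,0,0,0,0,0,0],[0,0,0,0,0,0,0],[0,0,0,0,0,0,0]]' 60; python3 -m pendant '[[0,0,0,0,0,0,0],[0,0,0,0,0,0,0],[0,0,0,0,0,0,0],[0,0,0,0,0,0,0],[0,0,0,0,0,0,0]]' 60;python3 -c "
from h import *
plan([620,-155,78],4)"
```

```text
time_s: 3.42
eef_pos: [619.0, -154.5, 76.4]
ee_rot: [0.517, 0.482, 0.518, -0.482]
force: [0.3, -0.3, 0.6]
grip_width: 0.997
time_s: 4.05
eef_pos: [619.1, -154.9, 77.7]
ee_rot: [0.518, 0.482, 0.517, -0.482]
force: [-1.8, 1.4, 4.2]
grip_width: 0.156
time_s: 4.68
eef_pos: [619.2, -154.9, 77.6]
ee_rot: [0.518, 0.482, 0.517, -0.482]
force: [-1.4, 1.2, 5.0]
grip_width: 0.157
turn [0.002, 0.0002, -0.0005] shift cm [-0.04, 0.08, 0.02] | tcp [ 619.2 -154.9   77.6] F [-1.4  1.2  5. ] g 0.157 t 4.67 j6 1.07
axes x,y,z [[0.0, -0.0, -1.0], [1.0, 0.07, 0.0], [0.07, -1.0, 0.0]]
```

```bash
python3 -m pendant '[[0,0,0,-1,0,0,0],[0,0,0,-4,0,0,0],[0,0,0,-8,0,0,0],[0,0,0,-11,0,0,0],[0,0,0,-12,0,0,0]]' 60; python3 -c "
from h import *
plan([508,79.3,200],-13.9)"
```

```text
time_s: 5.3
eef_pos: [619.3, -155.1, 198.8]
ee_rot: [0.518, 0.482, 0.517, -0.482]
force: [-0.9, 0.7, -3.3]
grip_width: 0.157
turn [0.3143, 0.0008, -0.0019] shift cm [-0.17, -9.42, -24.18] | tcp [ 619.3 -155.1  198.8] F [-0.9  0.7 -3.3] g 0.157 t 5.3 j6 1.07
axes x,y,z [[0.0, -0.0, -1.0], [1.0, 0.07, 0.0], [0.07, -1.0, 0.0]]
```

```bash
python3 -m pendant '[[0.02,0,0,0,-0.5,-1.2,0],[0.07,0,0,0,-1.6,-4,0],[0.12,0,0,0,-3,-7.5,0],[0.17,0,0,0,-4.4,-11.2,0],[0.22,0,0,0,-5.8,-15,0]]' 60;  python3 -m pendant '[[0.03,0,0,0,-1.5,-3.5,0],[0.06,0,0,0,-2.8,-6.3,0],[0.08,0,0,0,-3.6,-8,0],[0.09,0,0,0,-3.6,-9,0],[0.092,0,0,0,-3.6,-9,0]]' 60;python3 -m pendant '[[0,0,0,0,0,0,0],[0,0,0,0,0,0,0],[0,0,0,0,0,0,0],[0,0,0,0,0,0,0],[0,0,0,0,0,0,0]]' 60;python3 -c "
from h import *
for n in('wrist','top','side'):save(n,n[0]+'3.png')
import json
c=vision.calibration('wrist');json.dump({k:np.array(v).tolist() for k,v in c.items()},open('w3.json','w'))
plan([508,79.3,200],-13.9)"
```

```text
time_s: 5.92
eef_pos: [548.5, -7.6, 195.5]
ee_rot: [-0.46, -0.536, -0.462, 0.537]
force: [0.3, 0.4, -3.7]
grip_width: 0.152
time_s: 6.55
eef_pos: [527.8, 85.2, 196.5]
ee_rot: [-0.436, -0.556, -0.437, 0.557]
force: [-0.3, -0.6, -4.1]
grip_width: 0.159
time_s: 7.18
eef_pos: [528.1, 84.8, 197.3]
ee_rot: [0.436, 0.556, 0.436, -0.556]
force: [0.1, 1.1, -3.2]
grip_width: 0.156
turn [0.0025, 0.0, 0.0] shift cm [-0.27, -1.82, 1.02] | tcp [528.1  84.9 197.3] F [-0.3 -0.2 -4.5] g 0.156 t 7.33 j6 1.75
axes x,y,z [[-0.0, -0.0, -1.0], [0.97, -0.24, -0.0], [-0.24, -0.97, 0.0]]
```

View pics/w3.png

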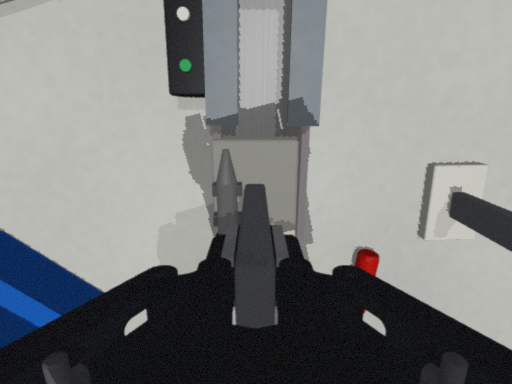

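View pics/s3.png

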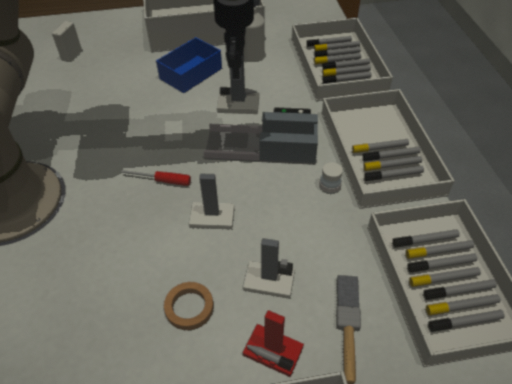

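View pics/t3.png

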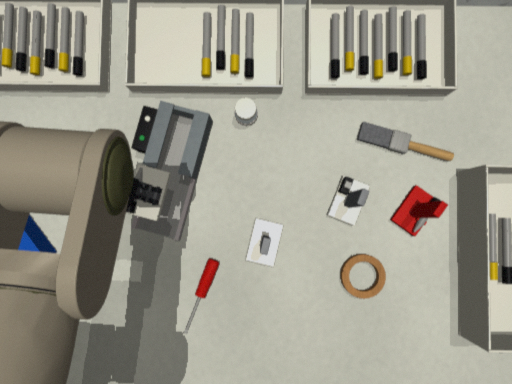

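```bash
python3 - <<'E'
from h import *
import json
c=json.load(open('w3.json'))
P=[ray("wrist",p,68,c) for p in((205,124),(321,125),(237.5,124),(288,125),(204,10),(325.5,10))]
print(np.round(P,1)); A,B=P[0],P[1]
print("mid front",(A+B)[:2]/2,(P[2]+P[3])[:2]/2,"w",np.linalg.norm(A-B),np.linalg.norm(P[2]-P[3]),"yaw",[np.degrees(np.arctan2((b-a)[1],(b-a)[0])) for a,b in((P[0],P[4]),(P[1],P[5]))],np.degrees(np.arctan2((A-B)[0]*-1,(A-B)[1])))
a=cv2.imread("pics/w3.png")
cv2.imwrite("pics/c5.png",cv2.resize(a[60:260,170:340],None,fx=3.5,fy=3.0,interpolation=cv2.INTER_CUBIC))
E
```

```text
[[588.7 115.   68. ]
 [563.6  15.5  68. ]
 [581.9  87.1  68. ]
 [570.5  43.8  68. ]
 [675.2  90.7  68. ]
 [652.1  -4.4  68. ]]
mid front [576.13374005  65.22010345] [576.18972338  65.44974302] w 102.66719304221584 44.705862821973305 yaw [np.float64(-15.69415241071023), np.float64(-12.621434252122976)] -14.180661450218048
```

View pics/c5.png

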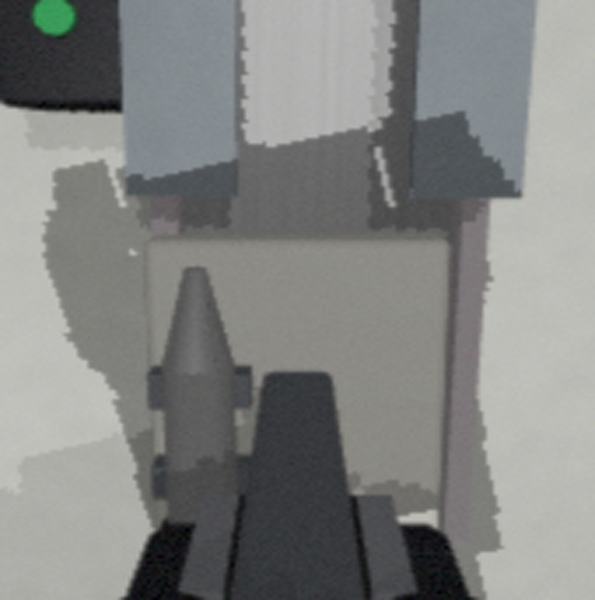

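```bash
python3 -c "
from h import *
plan([507,81.3,85],-14.1)"
```

```text
turn [0.0059, 0.0, 0.0] shift cm [11.23, -1.96, 0.85] | tcp [528.1  84.9 197.3] F [-0.3 -0.2 -4.5] g 0.156 t 7.33 j6 1.75
axes x,y,z [[-0.0, -0.0, -1.0], [0.97, -0.24, -0.0], [-0.24, -0.97, 0.0]]
```

```bash
python3 -m pendant '[[0.005,0,0,0,-1,0.45,0],[0.005,0,0,0,-2,0.85,0],[0.005,0,0,2,-2,0.85,0],[0.005,0,0,5,-2,0.85,0],[0.005,0,0,7.5,-2,0.85,0]]' 60; python3 -m pendant '[[0,0,0,0,0,0,0],[0,0,0,0.5,0,0,0],[0,0,0,0.8,0,0,0],[0,0,0,0.8,0,0,0],[0,0,0,0.8,0,0,0]]' 60;python3 -c "
from h import *
for n in('wrist','side'):save(n,n[0]+'4.png')
plan([507,81.3,85],-14.1)
import cv2
a=cv2.imread('pics/s4.png')
cv2.imwrite('pics/c6.png',cv2.resize(a[40:200,170:350],None,fx=4,fy=3.5,interpolation=cv2.INTER_CUBIC))
"
```

```text
time_s: 7.95
eef_pos: [505.8, 81.3, 121.5]
ee_rot: [-0.435, -0.557, -0.435, 0.557]
force: [1.1, 0.1, -3.4]
grip_width: 0.158
time_s: 8.57
eef_pos: [506.8, 81.4, 114.6]
ee_rot: [0.435, 0.558, 0.435, -0.557]
force: [-0.4, 0.4, -4.1]
grip_width: 0.158
turn [0.0009, -0.0001, -0.0003] shift cm [2.95, 0.03, 0.0] | tcp [506.7  81.4 114.5] F [ 0.5  0.  -2.6] g 0.159 t 8.68 j6 1.75
axes x,y,z [[0.0, -0.0, -1.0], [0.97, -0.24, 0.0], [-0.24, -0.97, -0.0]]
```

View pics/w4.png

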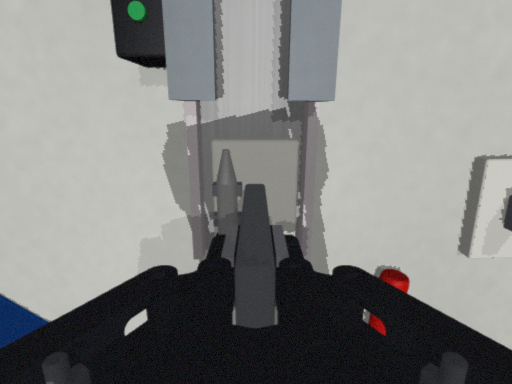

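View pics/c6.png

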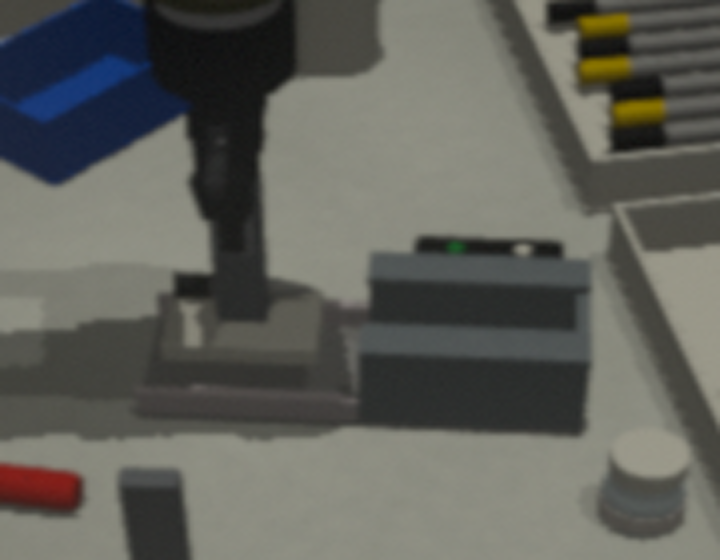

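```bash
python3 -m pendant '[[0,0,0,0.8,0,0,0],[0,0,0,1.8,0,0,0],[0,0,0,2.5,0,0,0],[0,0,0,2.9,0,0,0],[0,0,0,2.9,0,0,0]]' 60; python3 -m pendant '[[0,0,0,0.1,0,0,0],[0,0,0,0.2,0,0,0],[0,0,0,0.2,0,0,0],[0,0,0,0.2,0,0,0],[0,0,0,0.2,0,0,0]]' 60;python3 -c "
from h import *
plan([576+77*.970,64-77*.2436,84],-14.1)"
```

```text
time_s: 9.3
eef_pos: [506.5, 81.4, 85.0]
ee_rot: [-0.435, -0.557, -0.435, 0.558]
force: [0.4, -0.1, -3.1]
grip_width: 0.158
time_s: 9.93
eef_pos: [506.9, 81.4, 83.6]
ee_rot: [0.435, 0.558, 0.435, -0.557]
force: [-0.5, 1.0, 2.2]
grip_width: 0.155
turn [0.0009, -0.0002, -0.0007] shift cm [-0.03, 14.83, 0.02] | tcp [506.9  81.4  83.6] F [-0.5  1.   2.2] g 0.155 t 9.93 j6 1.75
axes x,y,z [[0.0, 0.0, -1.0], [0.97, -0.24, 0.0], [-0.24, -0.97, -0.0]]
```

```bash
python3 -m pendant '[[0,0,0,0,0.7,0,0],[0,0,0,0,2,0,0],[0,0,0,0,3.5,0,0],[0,0,0,0,5,0,0],[0,0,0,0,6.5,0,0]]' 60; python3 -c "
from h import *
plan([576+77*.970,64-77*.2436,84],-14.1)"
```

```text
time_s: 10.55
eef_pos: [570.1, 65.6, 83.9]
ee_rot: [-0.435, -0.557, -0.435, 0.558]
force: [-0.3, 2.4, -0.8]
grip_width: 0.156
turn [0.0009, -0.0001, 0.0007] shift cm [-0.01, 8.31, 0.02] | tcp [570.1  65.6  83.9] F [-0.3  2.4 -0.8] g 0.156 t 10.55 j6 1.73
axes x,y,z [[-0.0, 0.0, -1.0], [0.97, -0.24, -0.0], [-0.24, -0.97, -0.0]]
```

```bash
python3 -m pendant '[[0,0,0,0,1.3,0,0],[0,0,0,0,2.8,0,0],[0,0,0,0,4.3,0,0],[0,0,0,0,5.8,0,0],[0,0,0,0,6.7,0,0]]' 60;  python3 -m pendant '[[0,0,0,0,0.2,0,0],[0,0,0,0,0.4,0,0],[0,0,0,0,0.6,0,0],[0,0,0,0,0.8,0,0],[0,0,0,0,0.8,0,0]]' 60; python3 -c "
from h import *
plan([576+77*.970,64-77*.2436,84],-14.1);save('wrist','w5.png');save('side','s5.png')
a=cv2.imread('pics/s5.png')
cv2.imwrite('pics/c7.png',cv2.resize(a[40:200,170:350],None,fx=4,fy=3.5,interpolation=cv2.INTER_CUBIC))"
```

```text
time_s: 11.18
eef_pos: [635.4, 49.2, 83.7]
ee_rot: [0.435, 0.557, 0.435, -0.557]
force: [-4.4, 1.1, 5.4]
grip_width: 0.156
time_s: 11.8
eef_pos: [642.8, 47.4, 83.7]
ee_rot: [0.435, 0.558, 0.435, -0.557]
force: [-3.3, 1.5, 5.8]
grip_width: 0.155
turn [0.0009, -0.0001, -0.0007] shift cm [-0.03, 0.82, 0.01] | tcp [642.8  47.4  83.7] F [-3.3  1.5  5.8] g 0.155 t 11.8 j6 1.71
axes x,y,z [[0.0, -0.0, -1.0], [0.97, -0.24, 0.0], [-0.24, -0.97, -0.0]]
```

View pics/c7.png

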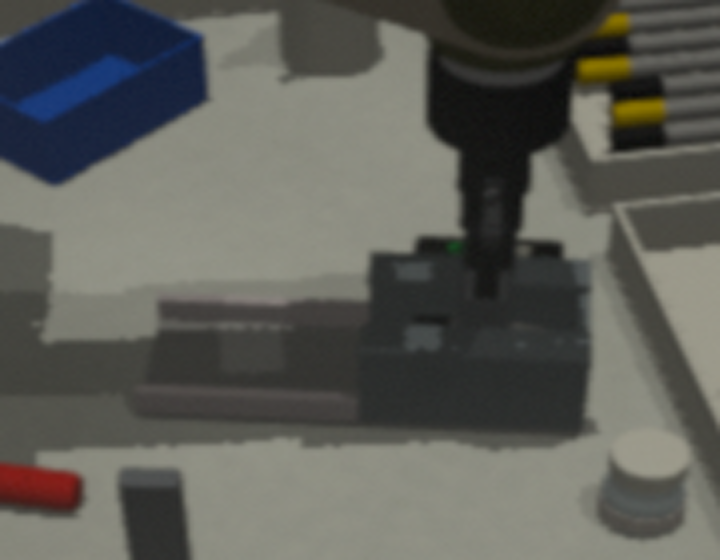

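View pics/w5.png

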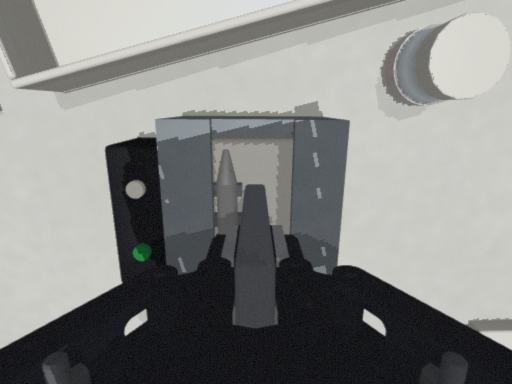

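```bash
python3 -m pendant '[[0,0,0,0,0.15,0,0],[0,0,0,0,0.3,0,0],[0,0,0,0,0.45,0,0],[0,0,0,0,0.6,0,0],[0,0,0,0,0.6,0,0]]' 60;  python3 -m pendant '[[0,0,0,0,0.05,0,0],[0,0,0,0,0.1,0,0],[0,0,0,0,0.15,0,0],[0,0,0,0,0.2,0,0],[0,0,0,0,0.2,0,0]]' 60
```

```text
time_s: 12.52
eef_pos: [648.6, 45.9, 83.7]
ee_rot: [0.435, 0.558, 0.435, -0.557]
force: [-3.7, 1.4, 5.8]
grip_width: 0.155
time_s: 13.15
eef_pos: [650.2, 45.6, 83.7]
ee_rot: [-0.435, -0.557, -0.435, 0.557]
force: [-5.6, 1.0, 7.9]
grip_width: 0.158
```

```bash
python3 -m pendant '[[0,0,0,0,0.05,0,0],[0,0,0,0,0.1,0,0],[0,0,0,0,0.15,0,0],[0,0,0,0,0.2,0,0],[0,0,0,0,0.2,0,0]]' 60
```

```text
time_s: 13.78
eef_pos: [650.9, 45.5, 84.1]
ee_rot: [-0.434, -0.557, -0.436, 0.558]
force: [-13.6, 2.8, 15.1]
grip_width: 0.152
```

```bash
python3 -m pendant '[[0,0,0,0,0.05,0,0],[0,0,0,0,0.1,0,0],[0,0,0,0,0.1,0,0],[0,0,0,0,0.1,0,0],[0,0,0,0,0.1,0,0]]' 60; python3 -c "
from h import *
plan([576+77*.970,64-77*.2436,84],-14.1);save('wrist','w6.png')"
```

```text
time_s: 14.4
eef_pos: [651.7, 45.4, 84.3]
ee_rot: [-0.434, -0.556, -0.436, 0.558]
force: [-15.1, 3.2, 17.2]
grip_width: 0.154
turn [0.001, -0.0, 0.0042] shift cm [0.03, -0.09, 0.04] | tcp [651.7  45.4  84.3] F [-15.1   3.2  17.2] g 0.154 t 14.4 j6 1.71
axes x,y,z [[-0.0, 0.0, -1.0], [0.97, -0.24, -0.0], [-0.24, -0.97, -0.0]]
```

View pics/w6.png

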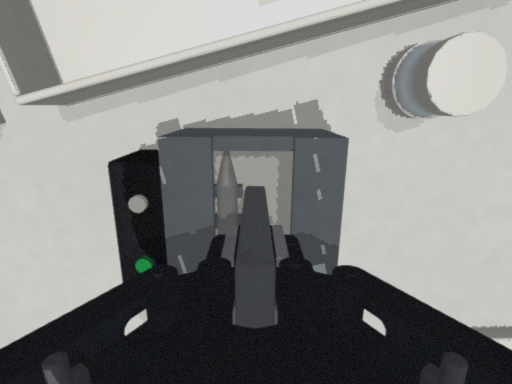

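```bash
python3 -m pendant '[[0,0,0,0,0,0,0.3],[0,0,0,0,0,0,0.5],[0,0,0,0,0,0,0.8],[0,0,0,0,0,0,1],[0,0,0,0,0,0,1]]' 20; python3 -m pendant '[[0,0,0,0,0,0,1],[0,0,0,0,0,0,1],[0,0,0,-2,0,0,1],[0,0,0,-5,0,0,1],[0,0,0,-8,0,0,1]]' 20; python3 -m pendant '[[0,0,0,-2,0,0,1],[0,0,0,-4,-3,0,1],[0,0,0,-4,-8,0,1],[0,0,0,-4,-9,0,1],[0,0,0,-4,-9,0,1]]'; python3 -c "
from h import *
plan([576+77*.970,64-77*.2436,84],-14.1);
import time,json
save('side','s7.png');save('wrist','w7.png')
c=vision.calibration('wrist');json.dump({k:np.array(v).tolist() for k,v in c.items()},open('w7.json','w'))
a=cv2.imread('pics/s7.png')
cv2.imwrite('pics/c8.png',cv2.resize(a[40:200,170:350],None,fx=4,fy=3.5,interpolation=cv2.INTER_CUBIC))"
```

```text
time_s: 15.08
eef_pos: [653.2, 44.7, 83.2]
ee_rot: [0.435, 0.557, 0.435, -0.557]
force: [0.1, 0.7, 0.9]
grip_width: 1.0
time_s: 15.7
eef_pos: [653.1, 44.7, 164.2]
ee_rot: [-0.435, -0.557, -0.435, 0.557]
force: [-0.4, 1.2, -0.2]
grip_width: 0.998
time_s: 16.32
eef_pos: [566.1, 66.6, 203.8]
ee_rot: [0.435, 0.558, 0.435, -0.557]
force: [0.8, 0.2, 0.8]
grip_width: 0.999
turn [0.001, -0.0001, -0.0011] shift cm [11.99, 8.71, 0.02] | tcp [566.1  66.6 203.8] F [0.8 0.2 0.8] g 0.999 t 16.32 j6 1.73
axes x,y,z [[0.0, -0.0, -1.0], [0.97, -0.24, 0.0], [-0.24, -0.97, -0.0]]
```

View pics/c8.png

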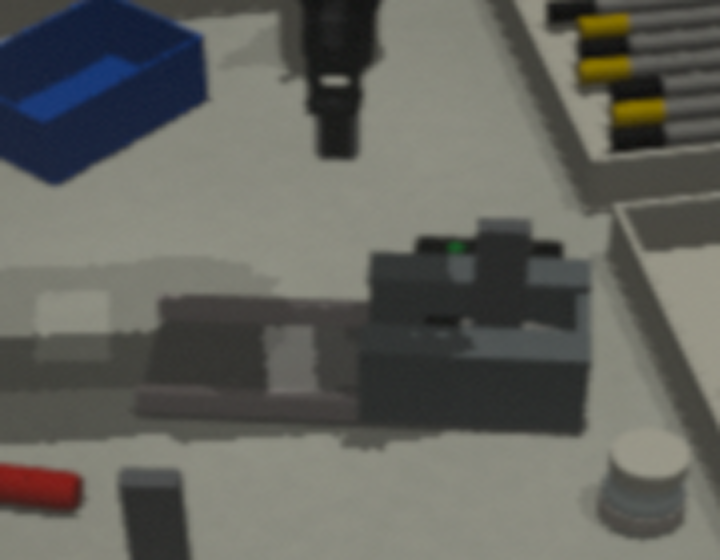

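View pics/w7.png

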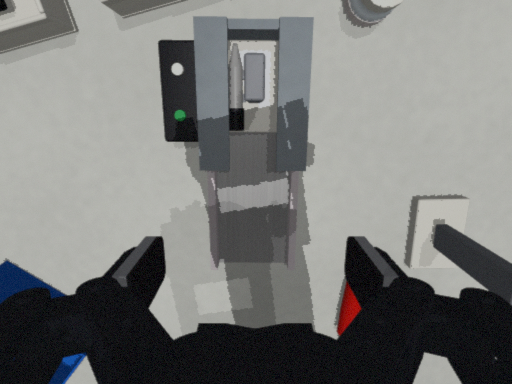

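```bash
python3 - <<'E'
from h import *
im=save('wrist','w8.png');c=vision.calibration('wrist')
import json;json.dump({k:np.array(v).tolist() for k,v in c.items()},open('w8.json','w'))
a=cv2.imread("pics/w8.png");cv2.imwrite("pics/c9.png",cv2.resize(a[10:180,185:325],None,fx=5,fy=3.5,interpolation=cv2.INTER_CUBIC))
cv2.imwrite("pics/c10.png",cv2.resize(a[10:60,210:300],None,fx=8,fy=8,interpolation=cv2.INTER_CUBIC))
plan([566,66.6,200],-14.1)
E
```

```text
turn [0.0005, -0.0, -0.0003] shift cm [0.31, -0.08, -0.02] | tcp [566.7  66.2 203.1] F [-0.1  0.8  0.5] g 0.999 t 16.48 j6 1.73
axes x,y,z [[0.0, -0.0, -1.0], [0.97, -0.24, 0.0], [-0.24, -0.97, -0.0]]
```

View pics/c9.png

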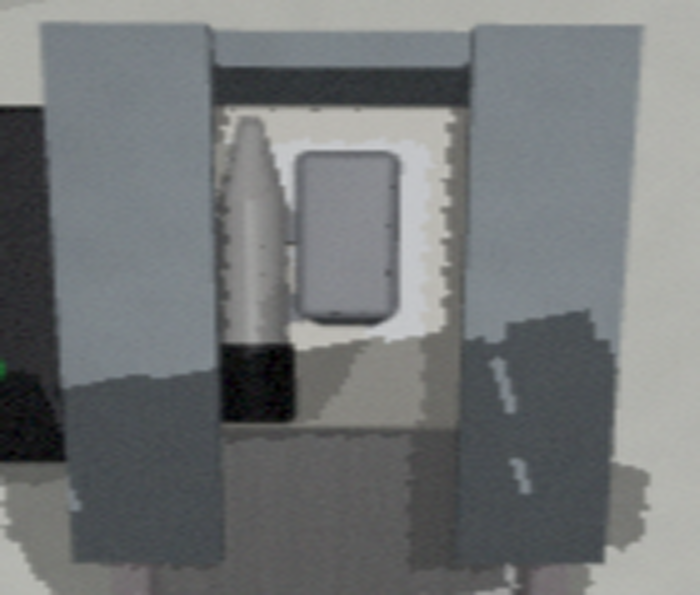

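View pics/c10.png

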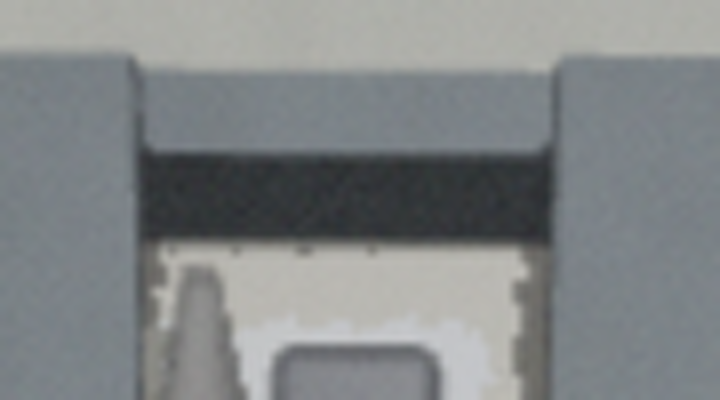

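```bash
python3 - <<'E'
from h import *
import json
c=json.load(open('w8.json'))
th=np.radians(-14.1);o=np.array([576,64.])
def loc(p): 
    d=p[:2]-o;return np.round([d[0]*np.cos(th)+d[1]*np.sin(th),-d[0]*np.sin(th)+d[1]*np.cos(th)],1).tolist()
g=lambda X,fx,fy,ox,oy:((X[0]+.5)/fx-.5+ox,(X[1]+.5)/fy-.5+oy)
C10=lambda X:g(X,8,8,210,10); C9=lambda X:g(X,5,3.5,185,10)
for n,p,z in [("hood far L corner z68 (130,22)",C10((135,55)),68),("hood far R",C10((556,58)),68),("base front z21 (exp122)",C10((345,243)),21),("base rear z21 (exp32)",C9((340,428)),21),("hood near L(0,50)",C9((75,563)),68),("hood near R(0,-50)",C9((605,561)),68),("bar far L(92,+7)",C9((298,152)),136),("bar near R (62,-7)",C9((398,318)),136)]:
    print(n,loc(ray("wrist",p,z,c)))
E
```

```text
hood far L corner z68 (130,22) [129.0, 23.1]
hood far R [128.8, -20.4]
base front z21 (exp122) [120.4, 1.7]
base rear z21 (exp32) [31.1, 1.8]
hood near L(0,50) [-0.9, 51.4]
hood near R(0,-50) [-0.2, -48.4]
bar far L(92,+7) [90.4, 6.5]
bar near R (62,-7) [61.1, -6.7]
```

```bash
python3 -c "
from h import *
save('top','t9.png')"
```

```text
(no output)
```

View pics/t9.png

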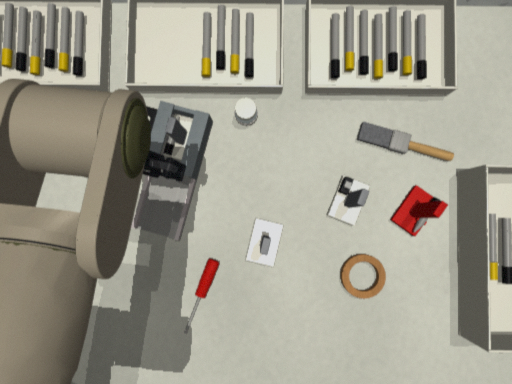

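The empty carrier (265,242), the block carrier (349,200) and the red one (418,210) are where they started. The probe carrier is under the hood at about (175,135), and the gripper is clear of it.

```bash
python3 -c "
from h import *
print(job.finish_job(), sense()['time_s'])"
```

```text
the job is handed in; nothing more can be done
the job is handed in; nothing more can be done
```

The probe carrier is home under the hood with its probe still on it, and the job is handed in at about 16.5 s. I gripped it by its bar, set it on the floor of the open run and slid it under the hood. Against the stop the push force rose to about 15 N; then I opened the gripper and backed clear.

- **Home position:** the last wrist picture puts the carrier centre about 76.7 mm along the station, against 77 mm for home. That is after correcting for a view offset of about 1 mm. A gap at the stop of a few tenths of a millimetre is within the error, so I can't rule it out.
- **Tilt while pushing:** under the push the bar leaned slightly and the tool pressed down with about 17 N. In the pictures after release the carrier stands upright. I did not push it again to test the stop.
- **Other carriers:** the last top picture shows the empty, block and red carriers unmoved.
- **Disagreement:** one wrist measurement, taken while the arm was still moving, put the carrier about 6 mm off in y. I used the top view and a second wrist picture taken at rest instead.

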